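Pin a stack of tube cooling blocks together

TASK

Set the loose aluminium tube block that has the big centre hole on top of the matching block on the grey base, square with it and with the holes in line. Then lower the long lift-out pin down through both blocks into the base until its flange sits flat on the top block, and let go.

Things in the scene. Friction and masses are not known exactly. Their poses are not given: they have to be found in the camera images.
- upper_block_mid (a point): Centre (half-way up) of the loose aluminium block to stack: 56 mm wide (x), 100 long (y), 40 tall (z up), up to 0.5 kg, flat sides, a vertical 36 mm through hole in the middle, small dark tube wells at both ends. Flat on the bench left of the base. Near it lies a block of the same outline with no centre hole: not that one (they swap places). A half turn makes no difference.
- lower_block_mid (a point): Centre (half-way up) of the identical block with centre hole (56 x 100 x 40 mm, same axes) that already lies loose on the base, its hole within about 5 mm of the base's hole, its sides within about 4 degrees of the base's. Its top is 20 mm above this point. It stays there.
- base_hole (a point): Mouth centre of the 36 mm through hole in the fixed grey plastic base plate (86 mm in x, 130 in y, 20 thick, on the bench). The point is at the plate's top face, 20 mm above the bench; z up. With both blocks on it the stack's top is 100 mm above the bench.
- long_pin_mid (a point): Centre of the long upright pin, 144 mm tall, up to 0.2 kg: 14 mm steel shank, 92 mm long; flange 52 mm wide, 8 thick; black knob 24 mm wide, 44 tall (28 to 72 mm above this point). z: tip to knob. Stands 45 mm deep in a hole of the white holder (55 mm tall) right of the base; lifts straight out. 110 mm away stands a pin of 50 mm shank: not that one (they swap). Home: tip 8 mm above the bench.
Mind the look-alikes: they are no part of the job. What is shaped like the part that bears lower_block_mid but pink or red is not meant. What is shaped like the part that bears upper_block_mid but red is not meant.

How it is judged:
On the way:
1. the block with the centre hole lies on the lower block, square and with the holes in line (horizontal distance between upper_block_mid and lower_block_mid below 0.015 m and z of upper_block_mid in the frame of lower_block_mid between 0.035 and 0.045 m and angle between the x axis of upper_block_mid and the x axis of lower_block_mid, either way round below 0.21 rad and horizontal distance between lower_block_mid and base_hole below 0.015 m and z of lower_block_mid in the frame of base_hole between 0.015 and 0.025 m and horizontal distance between upper_block_mid and base_hole below 0.018 m), for 0.2 s.
At the end, for the whole second after the job is handed in: Both blocks lie flat on the base, hole centres within 15 mm of each other and of the base's hole (upper block to base 18 mm), upper block square to the lower within 12 degrees; the long pin upright within 7 degrees through all, within 15 mm of the base hole's centre and 7 mm of its home height (all of step 1 and z of long_pin_mid in the frame of base_hole between 0.053 and 0.067 m and angle between long_pin_mid's own z axis and vertical below 0.12 rad and horizontal distance between long_pin_mid and base_hole below 0.015 m); the robot touches nothing.
It also fails if it takes over 64 s, if anything falls off the work surface, if the arm or the gripper's body presses on something with over 40 N, if the wrist force passes 120 N, or if a joint passes its speed limit or range.

ROBOT

A 7-joint arm with a two-finger parallel gripper is mounted at the origin on the work surface. World frame = base frame: x ahead of the robot, y to its left, z up, the work surface at z = 0. Lengths are in m, angles in rad, forces in N, time in s.
With the tool pointing down it reaches from about 0.35 to 0.9 m from the base axis. Payload 8.1 kg.
Tool frame: the origin (TCP) lies at the centre of the arm's flange, where the gripper is bolted on; the fingertips stand 178 mm ahead of it and the grasp point (between the pads) lies 159 mm ahead of it; x points along the fingers, z is the direction in which the jaws open and shut, and the axes are right-handed (so a half turn about x gives the same grasp; the last joint's range is limited). The gripper opens to 92 mm and grips with 3 to 60 N. Pads are 19 mm wide; open, the fingers measure 130 mm over their backs; the gripper's body (75 mm by 190 mm) begins 47 mm behind the grasp point.
Start: joints at [-1.247, 0.434, 0.025, 1.573, -0.012, 1.134, -0.075], TCP at [0.259, 0.569, 0.405] pointing down, gripper open.
Joint ranges: [-2.62, 2.62], [-0.44, 2.09], [-1.27, 1.32], [0.08, 2.57], [-1.32, 4.46], [0.12, 2], [-2.74, 2.74]. Speed limits (rad/s): [2.22, 2.22, 3.01, 3.01, 3.14, 3.14, 3.14].

INTERFACE

Orientations are given as a rotation vector (axis times angle).
In Python, from cell import arm, get_image, search_frame, pinpoint gives the robot as it stands.
- The arm moves only by the tool arm_command, never from a script. Its argument "motion" is a list of rows, each a list of 7 numbers: the finger opening in mm, from 0 to 91.8, then the shift along the tool's x, y, z in mm, then the turn, a rotation vector about the tool's x, y, z in degrees. In form: [[fingers, x, y, z, ax, ay, az], ...]. A call has 1 to 5 rows; each row shifts and turns the commanded pose from where the row before left it, along the tool's axes as they then stand; what a row does not reach is not made up. A row lasts 1/8 s, in which the tool goes at most 62.5 mm and 10.7 degrees, less where a joint would pass 70% of its speed; a pose out of reach is approached as far as the arm can. A call with a gripper value outside its range is refused whole. The fingers move at their own pace and stop on an object; "newtons" is the grip in N (left out, the last holds). Time passes only in rows, so rows that do not move let the fingers close. It gives the time, the measured TCP pose, the force and the opening at its end, in the units of the state.
- arm.observe(): the state, without advancing time (a new reading comes with each control period).
- get_image(name): name is "scene" or "side" or "wrist"; returns a dict with "frame" (384x512x3 uint8, red, green, blue), "range_z" (384x512 float32, m along the optical axis (not along the pixel's ray), 0 where there is no reading), "K" (3x3 intrinsics, pixels), "distortion" ([k1, k2, p1, p2, k3] as OpenCV has them; the pictures are not rectified), "origin" and "rotation" of the camera in the world; the wrist camera has in their place "tool_from_camera" (4x4, takes a point from camera to tool coordinates, whose origin is the TCP and whose axes are the tool frame's). Camera axes: x right, y down, z forward; pixel columns grow to the right and rows downward; lengths in m; the calibration is good to about 2 mm. A picture is of the moment at which its call begins: read the wrist's pose just before it.
- arm.sign_off(): hands the job in, once; it reports no verdict.
Trained networks look in the newest picture that a camera, given by its name, has taken for a name from the list of things; names that differ only in an ending like _2 or _b are one class to them, and where a whole thing is asked for, a point or a joint stands for the part that bears it (a point fixed in the world has none). Each returns a list of dicts, best first, with "p" (0 to 1); they miss things now and then, are a little off and sometimes report something else, mostly with a low value. They report only what shows in the picture. A call takes as long as a camera call. They do not tell look-alikes from the thing itself.
- search_frame(camera, target): "point" ([x, y, z] in m, in world coordinates, good to about 4 mm: the middle of the surface that is visible of it).
- pinpoint(camera, target): "point" ([x, y, z] in m, in world coordinates, good to about 4 mm: a listed point, or the origin of a listed thing).
The state is a dict: "clock": time; "joints": joint angles; "dq": joint speeds; "joint_efforts": joint torques, N m; "position": TCP position; "ee_rot": TCP orientation; "force": force on the tool from outside, world axes, zero at the start; "ft_torque": the same for the moment, N m; "width": opening from 0.0 (shut) to 1.0 (fully open).
Only numpy, scipy, OpenCV 4.12 (cv2) and the standard library are available. Lean on these libraries where they do the work, as an engineer would, in place of code of your own. Each camera call takes 0.05 s, during which the arm holds its last target. There are 200 camera calls.

## Working session

There is one attempt and no reset: what is moved stays moved. The work goes in short steps, Python scripts to look and compute and a tool call to move; the robot and the scene stay as the last step left them, time stands still between calls to the robot, and variables do not carry over. Pictures are saved under pics/ and viewed, about 8 in all and at most 12, crops included, and the job is handed in when it is done.

Besides the shell and the picture viewer there is one more tool, called after "Emit:" in YAML: its name, and indented under it one key for each argument. arm_command: Moves the arm, as the interface text tells. Its arguments: {"type":"object","properties":{"motion":{"type":"array"},"newtons":{"type":"number"}},"required":["motion"]}

```bash
mkdir -p pics; ls; cat > h.py <<'E'
import numpy as np, cv2
from scipy.spatial.transform import Rotation as R
from cell import arm, get_image, search_frame, pinpoint
def cloud(im, T=None):
    h,w=im["range_z"].shape
    u,v=np.meshgrid(np.arange(w),np.arange(h))
    p=cv2.undistortPoints(np.stack([u,v],-1).reshape(-1,1,2).astype(np.float64),np.array(im["K"],float),np.array(im["distortion"],float)).reshape(h,w,2)
    z=im["range_z"]; P=np.dstack([p*z[...,None],z])
    if T is None: Rm,o=np.array(im["rotation"]),np.array(im["origin"])
    else: Rm,o=T[:3,:3],T[:3,3]
    Rm=Rm if Rm.shape==(3,3) else R.from_rotvec(Rm).as_matrix()
    W=P@Rm.T+o; W[z==0]=np.nan
    return W
def wristT(im):
    s=arm.observe(); T=np.eye(4); T[:3,:3]=R.from_rotvec(s["ee_rot"]).as_matrix(); T[:3,3]=s["position"]
    return T@np.array(im["tool_from_camera"])
def save(im,name,crop=None,s=1):
    f=im["frame"][...,::-1]
    if crop: f=f[crop[1]:crop[3],crop[0]:crop[2]]
    cv2.imwrite("pics/"+name,cv2.resize(f,None,fx=s,fy=s,interpolation=cv2.INTER_CUBIC))
E
python3 - <<'E'
from h import *
s=arm.observe(); print(s)
print(R.from_rotvec(s["ee_rot"]).as_matrix().round(3))
for c in ["scene","side"]:
    im=get_image(c); save(im,c+"0.png",s=1.5)
    np.savez(c+"0.npz",W=cloud(im),f=im["frame"]); print(c,im["origin"],np.array(im["rotation"]).round(3).tolist())
    for t in ["upper_block_mid","lower_block_mid","base_hole","long_pin_mid"]:
        print(c,t,[(round(d["p"],2),np.round(d["point"],3).tolist()) for d in pinpoint(c,t)][:5])
E
```

```text
pics
{'clock': 0.0, 'joints': array([-1.24657183,  0.43520036,  0.02498235,  1.57408467, -0.01160089,
        1.13400563, -0.07507849]), 'dq': array([-1.78645907e-04,  1.24407749e-03,  4.61568505e-05,  1.64189694e-03,
       -8.21107281e-04, -9.49343157e-04,  1.15272020e-04]), 'joint_efforts': array([-9.25662462e-04, -6.67833567e+01,  9.84437875e-01, -3.14466190e+01,
       -6.06315164e-02,  4.25625255e-02,  1.19020106e-04]), 'position': array([0.2586761 , 0.56870152, 0.40396373]), 'ee_rot': array([-0.89021686,  1.38267812,  0.88864287]), 'force': array([ 0.13503777,  0.04913615, -0.0059002 ]), 'ft_torque': array([-0.00888727,  0.01964938, -0.01204564]), 'width': 0.9979055558076874}
[[-0.001 -0.91   0.414]
 [-0.001  0.414  0.91 ]
 [-1.    -0.    -0.002]]
scene [0.98690271 0.21053816 0.83409921] [-1.562, -2.213, 0.721]
scene upper_block_mid [(0.89, [0.434, 0.234, 0.018]), (0.88, [0.306, 0.307, 0.014])]
scene lower_block_mid [(0.71, [0.411, -0.02, 0.021]), (0.66, [0.559, -0.029, 0.04]), (0.62, [0.69, -0.031, 0.024])]
scene base_hole [(0.55, [0.555, -0.021, 0.021])]
scene long_pin_mid [(0.75, [0.521, -0.253, 0.084])]
side [-0.14544507 -0.63119363  0.67558201] [-2.036, 0.831, -0.444]
side upper_block_mid [(0.64, [0.307, 0.306, 0.026]), (0.2, [0.523, -0.252, 0.082])]
side lower_block_mid [(0.92, [0.693, -0.028, 0.018]), (0.81, [0.555, -0.023, 0.038]), (0.65, [0.411, -0.02, 0.021])]
side base_hole [(0.67, [0.553, -0.023, 0.019])]
side long_pin_mid [(0.78, [0.526, -0.251, 0.086])]
```

View pics/scene0.png

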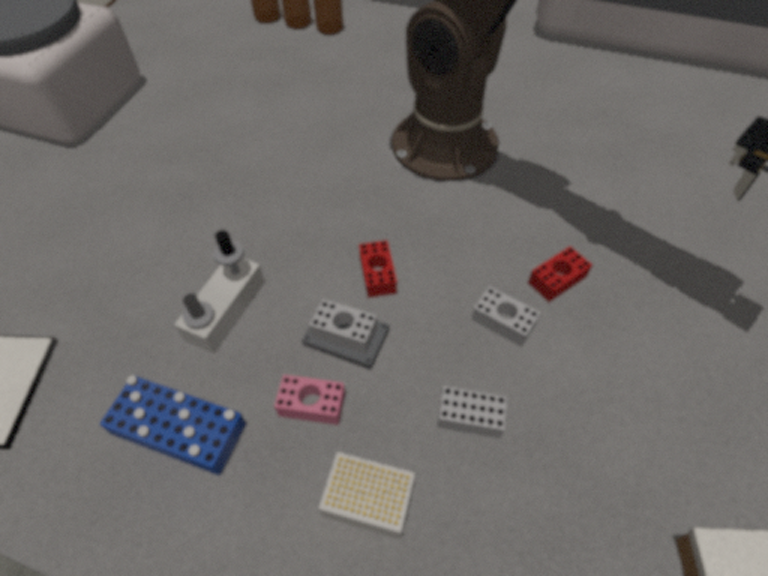

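View pics/side0.png

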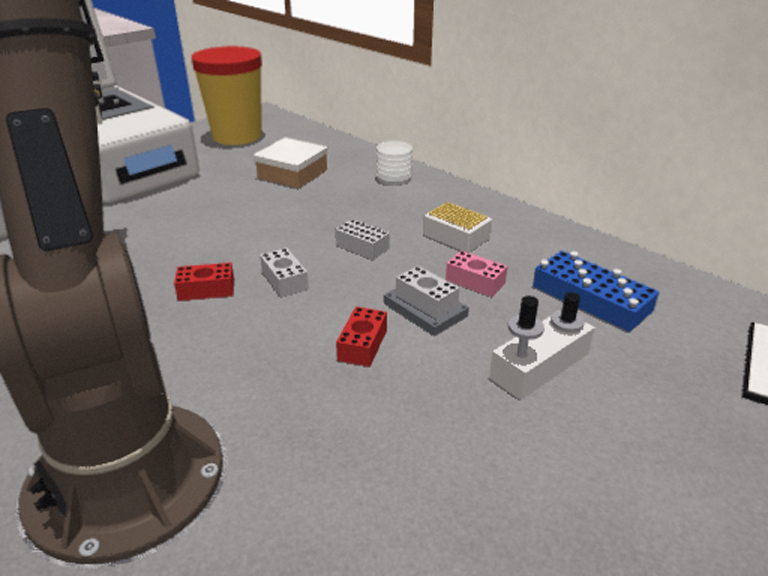

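Scene picture (768x576 scale): the wanted block, silver with a centre hole, is at (507,312). Possible mix-ups are the solid silver block (473,408), red blocks (377,268) and (561,272), pink block (311,398) and the lower block on the base (344,322). The long pin shows bare shank under its flange at (230,250); the short one is flush at (197,308). Next I measure these from the depth data.

```bash
cat >> h.py <<'E'
def rect(W,f,c,r,zlo,zhi,colfn=None,q=None):
    m=(np.hypot(W[...,0]-c[0],W[...,1]-c[1])<r)&(W[...,2]>zlo)&(W[...,2]<zhi)
    P=W[m]
    if len(P)<20: return None
    k=np.median(np.sort(P[:,2])[-len(P)//2:])
    xy=(P[:,:2]*1000).astype(np.float32)
    (cx,cy),(w,h),a=cv2.minAreaRect(xy)
    if w>h: w,h,a=h,w,a+90   # a: direction of short side (w)
    a=(a+90)%180-90
    return len(P),round(cx,1),round(cy,1),round(w,1),round(h,1),round(a,1),round(float(np.median(P[:,2]))*1000,1)
E
python3 - <<'E'
from h import *
for c in ["scene","side"]:
    d=np.load(c+"0.npz"); W=d["W"]; f=d["f"]
    print(c,"upper",rect(W,f,(.434,.234),.075,.034,.06))
    print(c,"lower",rect(W,f,(.556,-.025),.07,.054,.08))
    print(c,"base",rect(W,f,(.556,-.025),.09,.014,.03))
    P=W[(np.abs(W[...,0]-.56)<.15)&(W[...,1]<-.15)&(W[...,1]>-.36)]
    for lo,hi in [(.045,.065),(.065,.09),(.095,.102),(.102,.115),(.12,.15),(.15,.17)]:
        Q=P[(P[:,2]>lo)&(P[:,2]<hi)]; print(lo,hi,len(Q),Q.mean(0).round(3) if len(Q) else '',Q.min(0).round(3)if len(Q) else '',Q.max(0).round(3)if len(Q) else '')
im=get_image("scene"); save(im,"crop1.png",(110,140,410,300),2.6)
E
```

```text
scene upper (629, 434.8, 230.9, 58.8, 100.3, -15.4, 39.6)
scene lower (672, 558.9, -22.5, 58.5, 100.7, 0.7, 59.9)
scene base (598, 557.9, -21.5, 87.7, 130.8, -2.6, 20.1)
0.045 0.065 1054 [ 0.578 -0.246  0.055] [ 0.493 -0.293  0.045] [ 0.666 -0.214  0.065]
0.065 0.09 254 [ 0.628 -0.252  0.071] [ 0.518 -0.284  0.065] [ 0.659 -0.232  0.09 ]
0.095 0.102 24 [ 0.63  -0.251  0.099] [ 0.538 -0.265  0.095] [ 0.644 -0.232  0.102]
0.102 0.115 273 [ 0.561 -0.247  0.11 ] [ 0.497 -0.274  0.102] [ 0.645 -0.224  0.115]
0.12 0.15 79 [ 0.529 -0.243  0.135] [ 0.516 -0.255  0.12 ] [ 0.536 -0.236  0.15 ]
0.15 0.17 59 [ 0.524 -0.248  0.154] [ 0.512 -0.259  0.15 ] [ 0.535 -0.237  0.157]
side upper (374, 432.0, 231.8, 57.1, 105.7, -14.9, 40.0)
side lower (476, 556.6, -22.9, 60.6, 103.2, 1.4, 60.0)
side base (504, 555.7, -22.5, 88.9, 133.4, -2.8, 20.3)
0.045 0.065 1097 [ 0.554 -0.26   0.055] [ 0.487 -0.292  0.045] [ 0.663 -0.213  0.065]
0.065 0.09 279 [ 0.604 -0.259  0.072] [ 0.512 -0.282  0.065] [ 0.654 -0.233  0.09 ]
0.095 0.102 30 [ 0.614 -0.262  0.099] [ 0.508 -0.27   0.095] [ 0.633 -0.249  0.102]
0.102 0.115 317 [ 0.541 -0.255  0.109] [ 0.494 -0.275  0.102] [ 0.64  -0.224  0.115]
0.12 0.15 127 [ 0.513 -0.253  0.135] [ 0.506 -0.262  0.12 ] [ 0.526 -0.239  0.15 ]
0.15 0.17 68 [ 0.518 -0.25   0.154] [ 0.508 -0.261  0.15 ] [ 0.531 -0.239  0.156]
```

View pics/crop1.png

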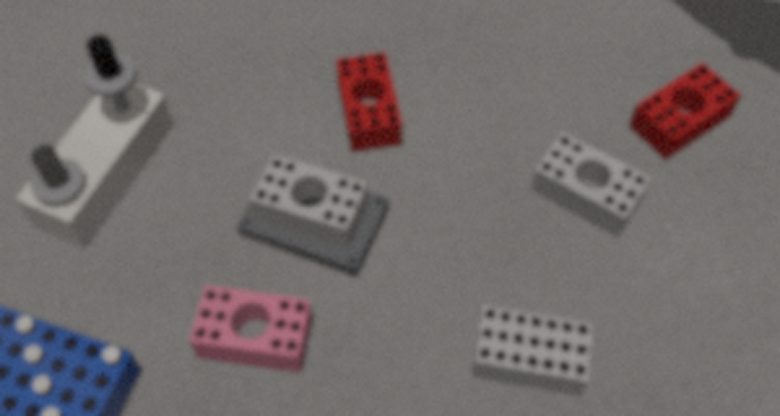

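The crop confirms it: the hole block is at crop (592,175), the lower block sits on the grey base at (308,190), and the long pin with visible shank is at (110,75). Next I plan the moves.

```bash
cat > plan.py <<'E'
from h import *
import sys
def plan(tgt,yaw,n,w,vert=True):
    s=arm.observe(); p=np.array(s["position"])*1000; M=R.from_rotvec(s["ee_rot"])
    y=np.radians(yaw); z=np.array([np.cos(y),np.sin(y),0]); x=np.array([0,0,-1.]); 
    G=R.from_matrix(np.column_stack([x,np.cross(z,x),z]))
    dr=(M.inv()*G).as_rotvec()/n; d=(np.array(tgt,float)-p)/n
    C=M; rows=[]
    for i in range(n):
        t=C.inv().apply(d); r=np.degrees(dr)
        rows.append([w]+np.round(t,1).tolist()+np.round(r,1).tolist()); C=C*R.from_rotvec(dr)
    for i in range(0,n,5): print(str(rows[i:i+5]).replace(".0,",",").replace(".0]","]"))
if __name__=="__main__":
    a=[float(v) for v in sys.argv[1:]]; plan(a[:3],a[3],int(a[4]),a[5])
E
python3 plan.py 433.4 231.3 260 -15.2 10 85
```

```text
[[85, 14.5, -29.9, -23.5, 8.1, 0, -0], [85, 14.5, -32.9, -19.1, 8.1, 0, -0], [85, 14.5, -35.2, -14.3, 8.1, 0, -0], [85, 14.5, -36.9, -9.2, 8.1, 0, -0], [85, 14.5, -37.8, -3.9, 8.1, 0, -0]]
[[85, 14.5, -38, 1.4, 8.1, 0, -0], [85, 14.5, -37.4, 6.8, 8.1, 0, -0], [85, 14.5, -36.1, 12, 8.1, 0, -0], [85, 14.5, -34, 16.9, 8.1, 0, -0], [85, 14.5, -31.3, 21.5, 8.1, 0, -0]]
```

Emit:
arm_command:
  motion:
    - [85, 14.5, -30, -23.5, 8, 0, 0]
    - [85, 14.5, -33, -19, 8, 0, 0]
    - [85, 14.5, -35, -14, 8, 0, 0]
    - [85, 14.5, -37, -9, 8, 0, 0]
    - [85, 14.5, -38, -4, 8, 0, 0]

```text
clock: 1.18
position: [0.3475, 0.3994, 0.332]
ee_rot: [-0.346, 1.542, 0.346]
force: [0.8, 0.5, 0.5]
width: 0.926
```

Emit:
arm_command:
  motion:
    - [85, 14.5, -38, 1.5, 8, 0, 0]
    - [85, 14.5, -37.5, 7, 8, 0, 0]
    - [85, 14.5, -36, 12, 8, 0, 0]
    - [85, 14.5, -34, 17, 8, 0, 0]
    - [85, 14.5, -31, 21.5, 8, 0, 0]

```text
clock: 1.8
position: [0.4369, 0.232, 0.2596]
ee_rot: [0.202, 1.561, -0.201]
force: [0.3, -0.4, -0.0]
width: 0.923
```

Emit:
arm_command:
  motion:
    - [85, 0, 0, 0, 0, 0, 0]

```text
clock: 1.92
position: [0.4372, 0.2301, 0.2591]
ee_rot: [0.201, 1.561, -0.205]
force: [-1.2, 0.1, 0.2]
width: 0.927
```

```bash
python3 - <<'E'
from h import *
T=None
s=arm.observe(); im=get_image("wrist"); W=cloud(im,wristT(im)); save(im,"w1.png")
print(s["position"],s["force"])
print("upper",rect(W,0,(.434,.231),.075,.032,.06))
print([(round(d["p"],2),np.round(d["point"],3).tolist()) for d in pinpoint("wrist","upper_block_mid")][:3])
E
python3 plan.py 433.4 231.3 186 -15.2 3 85
```

```text
[0.43724746 0.23008686 0.25911744] [-1.18329862  0.11884343  0.24887948]
upper (7203, 431.1, 234.5, 56.2, 100.6, -14.9, 40.3)
[(0.71, [0.435, 0.233, 0.022]), (0.57, [0.307, 0.306, 0.024])]
[[85, 24.6, -0.8, -0.8, 0.3, -0, -0], [85, 24.6, -0.8, -0.8, 0.3, -0, -0], [85, 24.6, -0.8, -0.8, 0.3, -0, -0]]
```

View pics/w1.png

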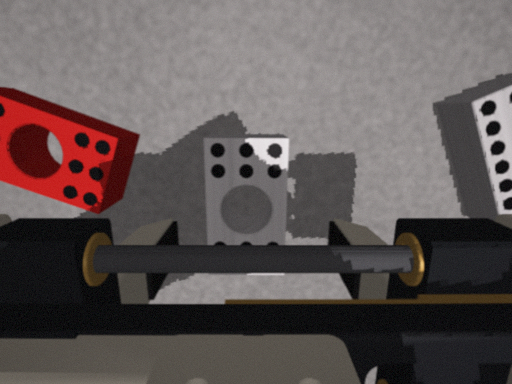

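The wrist view shows the hole block at (246,205), between the open fingers, with the red block at (40,150) clear. Next: lower and grip.

Emit:
arm_command:
  motion:
    - [85, 18, -1, -1.5, 0.5, 0, 0]
    - [85, 18, -1, -1.5, 0.5, 0, 0]
    - [85, 18, -1, -1.5, 0, 0, 0]
    - [85, 18, 0, -1, 0, 0, 0]
    - [85, 0, 0, 0, 0, 0, 0]
  newtons: 25

```text
clock: 2.65
position: [0.4294, 0.2326, 0.1872]
ee_rot: [0.209, 1.562, -0.21]
force: [-0.4, -1.0, -0.3]
width: 0.924
```

Emit:
arm_command:
  motion:
    - [45, 0, 0, 0, 0, 0, 0]
    - [45, 0, 0, 0, 0, 0, 0]
    - [45, 0, 0, 0, 0, 0, 0]
    - [45, 0, 0, 0, 0, 0, 0]
    - [45, 0, 0, 0, 0, 0, 0]
  newtons: 25

```text
clock: 3.28
position: [0.4307, 0.2315, 0.1883]
ee_rot: [0.213, 1.559, -0.211]
force: [0.5, -0.5, 6.7]
width: 0.614
```

Emit:
arm_command:
  motion:
    - [45, -15, 0, 0, 0, 0, 0]
    - [45, -25, 0, 0, 0, 0, 0]
    - [45, -30, 0, 0, 0, 0, 0]
    - [45, -30, 0, 0, 0, 0, 0]
    - [45, 0, 0, 0, 0, 0, 0]

```text
clock: 3.9
position: [0.4305, 0.2316, 0.2897]
ee_rot: [0.214, 1.558, -0.209]
force: [0.7, -0.3, -5.4]
width: 0.611
```

```bash
python3 - <<'E'
from h import *
s=arm.observe(); print(s["position"],s["force"],s["width"])
im=get_image("wrist"); W=cloud(im,wristT(im)); p=s["position"]; b=p[2]-.188+.04
print("upper held top expect",b,rect(W,0,p,.075,b-.006,b+.006))
E
python3 plan.py 557.7 -22.7 280 1 8 45
```

```text
[0.43048626 0.23164869 0.28966388] [ 0.66773838 -0.33456    -5.35725064] 0.6105341948564363
upper held top expect 0.14166387836895025 (13806, 433.0, 246.1, 73.5, 89.0, 74.6, 139.9)
[[45, 1, -26.4, 23.9, -2.1, 0, -0], [45, 1, -27.2, 22.9, -2.1, 0, -0], [45, 1, -28, 21.9, -2.1, 0, -0], [45, 1, -28.8, 20.9, -2.1, 0, -0], [45, 1, -29.5, 19.8, -2.1, 0, -0]]
[[45, 1, -30.2, 18.8, -2.1, 0, -0], [45, 1, -30.9, 17.7, -2.1, 0, -0], [45, 1, -31.5, 16.6, -2.1, 0, -0]]
```

Emit:
arm_command:
  motion:
    - [45, 0, -26.5, 24, -2, 0, 0]
    - [45, 0, -27, 23, -2, 0, 0]
    - [45, 0, -28, 22, -2, 0, 0]
    - [45, 0, -29, 21, -2, 0, 0]
    - [45, 0, -29.5, 20, -2, 0, 0]

```text
clock: 4.58
position: [0.5099, 0.0711, 0.2861]
ee_rot: [0.073, 1.572, -0.074]
force: [0.7, 0.9, -3.9]
width: 0.607
```

Emit:
arm_command:
  motion:
    - [45, 0, -30, 19, -2, 0, 0]
    - [45, 0, -31, 17.5, -2, 0, 0]
    - [45, 0, -31.5, 16.5, -2, 0, 0]
    - [45, 0, 0, 0, 0, 0, 0]
    - [45, 0, 0, 0, 0, 0, 0]

```text
clock: 5.2
position: [0.5569, -0.023, 0.2863]
ee_rot: [-0.007, 1.574, 0.007]
force: [-0.2, 1.0, -5.6]
width: 0.609
```

```bash
python3 - <<'E'
from h import *
s=arm.observe(); print(s["position"],s["force"],s["width"])
for c in ["scene","side"]:
    im=get_image(c); W=cloud(im); save(im,c+"1.png",(130,130,330,280) if c=="scene" else (200,100,400,250),3); np.savez(c+"1.npz",W=W)
    p=s["position"]; b=p[2]-.148
    print(c,"held",b,rect(W,0,p,.075,b-.007,b+.005)); print(c,"lower",rect(W,0,p,.075,.054,.066))
    print([(round(d["p"],2),np.round(d["point"],3).tolist()) for t in("upper_block_mid","lower_block_mid") for d in pinpoint(c,t)])
E
python3 plan.py 557.7 -22.7 290 1 1 45
```

```text
[ 0.55690653 -0.02298181  0.28631292] [-0.20575998  0.99239005 -5.61291175] 0.6094787839428291
scene held 0.1383129173854001 (378, 557.1, -16.8, 57.4, 95.0, -1.3, 137.9)
scene lower (229, 578.9, -10.3, 48.0, 112.2, 30.2, 59.6)
[(0.97, [0.306, 0.312, 0.016]), (0.62, [0.555, -0.022, 0.117]), (0.98, [0.561, -0.03, 0.041]), (0.79, [0.409, -0.022, 0.022]), (0.57, [0.69, -0.033, 0.023])]
side held 0.1383129173854001 (347, 556.8, -39.0, 67.8, 93.2, -82.3, 138.8)
side lower (433, 554.0, -21.7, 58.3, 105.6, 3.0, 60.1)
[(0.88, [0.556, -0.02, 0.123]), (0.61, [0.308, 0.307, 0.026]), (0.88, [0.561, -0.02, 0.038]), (0.78, [0.41, -0.022, 0.023]), (0.64, [0.693, -0.029, 0.018])]
[[45, -2.4, -0.1, 0.2, -0.4, -0, -0]]
```

View pics/side1.png

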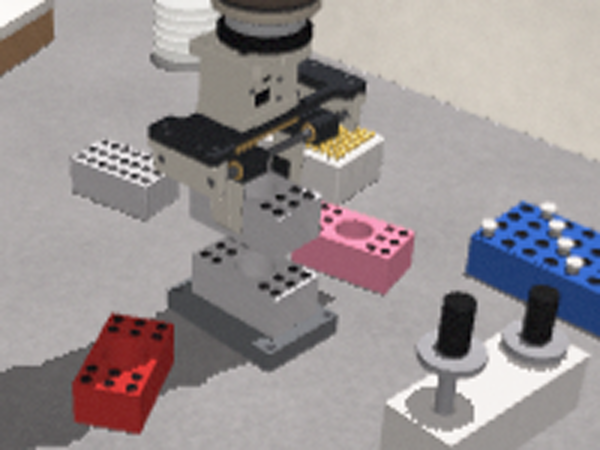

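The side crop shows the held block level above the lower block, at about (285,215) over (255,270). Next I lower it.

Emit:
arm_command:
  motion:
    - [45, 12, -1.5, 0.5, -0.5, 0, 0]
    - [45, 12, 0, 0, 0, 0, 0]
    - [45, 9, 0, 0, 0, 0, 0]
    - [45, 2, 0, 0, 0, 0, 0]
    - [45, 0, 0, 0, 0, 0, 0]

```text
clock: 6.12
position: [0.5582, -0.0249, 0.2526]
ee_rot: [-0.014, 1.571, 0.014]
force: [-0.0, -0.9, -4.0]
width: 0.605
```

Emit:
arm_command:
  motion:
    - [45, 1, 0, 0, 0, 0, 0]
    - [45, 1, 0, 0, 0, 0, 0]
    - [45, 0, 0, 0, 0, 0, 0]

```text
clock: 6.5
position: [0.5582, -0.0249, 0.2508]
ee_rot: [-0.014, 1.571, 0.014]
force: [-1.2, -0.7, -3.2]
width: 0.61
```

Emit:
arm_command:
  motion:
    - [45, 1, 0, 0, 0, 0, 0]
    - [45, 1, 0, 0, 0, 0, 0]
    - [45, 0, 0, 0, 0, 0, 0]

```text
clock: 6.88
position: [0.5581, -0.0249, 0.2486]
ee_rot: [-0.014, 1.571, 0.014]
force: [-0.8, -0.1, -4.2]
width: 0.608
```

Emit:
arm_command:
  motion:
    - [45, 0.5, 0, 0, 0, 0, 0]
    - [45, 0, 0, 0, 0, 0, 0]

```text
clock: 7.12
position: [0.5582, -0.0249, 0.2484]
ee_rot: [-0.014, 1.571, 0.014]
force: [-0.3, -0.6, -2.1]
width: 0.608
```

Emit:
arm_command:
  motion:
    - [45, 0.6, 0, 0, 0, 0, 0]
    - [45, 0, 0, 0, 0, 0, 0]

```text
clock: 7.38
position: [0.5582, -0.025, 0.2483]
ee_rot: [-0.014, 1.57, 0.014]
force: [-3.6, -0.2, 6.5]
width: 0.611
```

Emit:
arm_command:
  motion:
    - [65, 0, 0, 0, 0, 0, 0]
    - [75, 0, 0, 0, 0, 0, 0]
    - [80, 0, 0, 0, 0, 0, 0]
    - [80, 0, 0, 0, 0, 0, 0]

```text
clock: 7.88
position: [0.5582, -0.0249, 0.2476]
ee_rot: [-0.014, 1.571, 0.014]
force: [-0.7, 0.6, -0.0]
width: 0.868
```

Emit:
arm_command:
  motion:
    - [80, -25, 0, 0, 0, 0, 0]
    - [80, -40, 0, 0, 0, 0, 0]
    - [80, -45, 0, 0, 0, 0, 0]
    - [80, -40, 0, 0, 0, 0, 0]
    - [80, 0, 0, 0, 0, 0, 0]

```text
clock: 8.5
position: [0.559, -0.0252, 0.4008]
ee_rot: [-0.014, 1.565, 0.015]
force: [0.7, 0.0, -1.3]
width: 0.872
```

```bash
python3 - <<'E'
from h import *
s=arm.observe(); print(s["position"],s["force"],s["width"])
im=get_image("wrist"); W=cloud(im,wristT(im)); print("wrist",rect(W,0,(.557,-.022),.07,.092,.107)); save(im,"w2.png")
for c in ["scene","side"]:
    im=get_image(c); W=cloud(im); save(im,c+"2.png",(130,130,330,280) if c=="scene" else (200,100,400,250),3)
    print(c,"top",rect(W,0,(.557,-.022),.07,.093,.107),"base",rect(W,0,(.557,-.022),.09,.014,.028))
    P=W[(np.abs(W[...,0]-.523)<.05)&(np.abs(W[...,1]+.25)<.05)]
    for lo,hi in [(.102,.114),(.12,.148),(.15,.17)]:
        Q=P[(P[:,2]>lo)&(P[:,2]<hi)]; print(lo,hi,len(Q),((Q.min(0)+Q.max(0))/2).round(4),np.ptp(Q,axis=0).round(3),cv2.minEnclosingCircle((Q[:,:2]*1000).astype(np.float32)))
    print([(round(d["p"],2),np.round(d["point"],3).tolist()) for d in pinpoint(c,"long_pin_mid")])
E
python3 plan.py 521.5 -249.5 380 90 10 60
```

```text
[ 0.55904036 -0.02521723  0.40076639] [ 0.67832708  0.04158413 -1.32389866] 0.8723296416278048
wrist (4934, 555.0, -23.1, 56.2, 100.1, 1.1, 98.0)
scene top (734, 558.8, -22.5, 59.5, 100.5, 1.2, 100.0) base (550, 558.5, -21.7, 87.8, 131.3, -2.2, 19.9)
0.102 0.114 186 [ 0.5237 -0.2499  0.1083] [0.051 0.054 0.011] ((524.4551391601562, -249.84458923339844), 27.193035125732422)
0.12 0.148 76 [ 0.5249 -0.2472  0.1341] [0.021 0.02  0.028] ((524.0906372070312, -247.89244079589844), 11.736144065856934)
0.15 0.17 56 [ 0.5231 -0.2487  0.1533] [0.022 0.021 0.006] ((522.5554809570312, -249.11151123046875), 11.731620788574219)
[(0.55, [0.523, -0.253, 0.084])]
side top (499, 556.9, -22.2, 60.2, 102.7, 1.9, 100.0) base (479, 555.1, -20.8, 90.3, 133.8, -1.8, 20.4)
0.102 0.114 243 [ 0.52   -0.2496  0.1081] [0.052 0.052 0.012] ((519.7293090820312, -249.74964904785156), 26.361629486083984)
0.12 0.148 122 [ 0.5161 -0.2504  0.1341] [0.019 0.023 0.028] ((517.947998046875, -250.2895965576172), 11.978475570678711)
0.15 0.17 70 [ 0.5196 -0.2497  0.1532] [0.021 0.023 0.006] ((518.984619140625, -249.059326171875), 13.13959789276123)
[(0.74, [0.526, -0.256, 0.081]), (0.23, [0.556, -0.027, 0.019])]
[[60, 1.6, -22.4, -4, -8.9, -0, -0], [60, 1.6, -21.5, -7.4, -8.9, -0, -0], [60, 1.7, -20.1, -10.7, -8.9, -0, -0], [60, 1.7, -18.2, -13.7, -8.9, -0, -0], [60, 1.7, -15.9, -16.3, -8.9, -0, -0]]
[[60, 1.7, -13.2, -18.6, -8.9, -0, -0], [60, 1.6, -10.1, -20.4, -8.9, -0, -0], [60, 1.6, -6.9, -21.7, -8.9, -0, -0], [60, 1.6, -3.4, -22.5, -8.9, -0, -0], [60, 1.6, 0.1, -22.8, -8.9, -0, -0]]
```

View pics/side2.png

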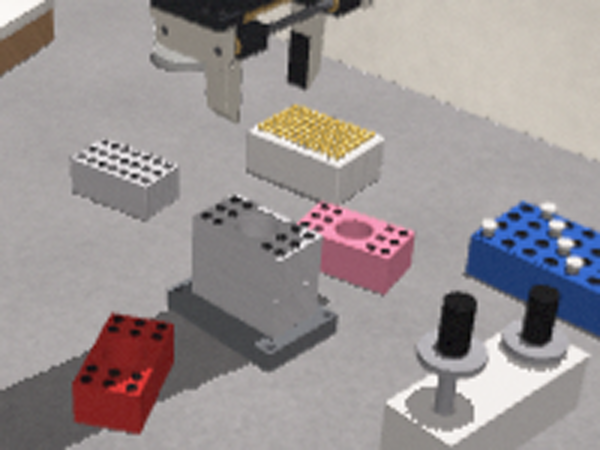

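The side crop shows the stack squared up on the base at (258,260), all three cameras agreeing within 2 mm. The long pin's knob is at (457,325). I can reach the pin without turning the gripper.

Emit:
arm_command:
  motion:
    - [60, 2, -38, -6, 0, 0, 0]
    - [60, 4, -38, -6, 0, 0, 0]
    - [60, 4, -38, -6, 0, 0, 0]
    - [60, 4, -38, -6, 0, 0, 0]
    - [60, 4, -38, -6, 0, 0, 0]

```text
clock: 9.38
position: [0.5311, -0.2165, 0.3784]
ee_rot: [-0.014, 1.573, 0.015]
force: [0.5, 0.3, 0.4]
width: 0.651
```

Emit:
arm_command:
  motion:
    - [60, 4, -34, -5, 0, 0, 0]
    - [60, 0, 0, 0, 0, 0, 0]
    - [60, 0, 0, 0, 0, 0, 0]

```text
clock: 9.75
position: [0.5273, -0.249, 0.3747]
ee_rot: [-0.014, 1.572, 0.015]
force: [0.6, 0.7, 0.1]
width: 0.656
```

```bash
python3 - <<'E'
from h import *
s=arm.observe(); print(s["position"],s["force"],s["width"])
im=get_image("wrist"); W=cloud(im,wristT(im)); save(im,"w3.png")
P=W[(np.abs(W[...,0]-.521)<.05)&(np.abs(W[...,1]+.25)<.05)]
for lo,hi in [(.102,.114),(.145,.17)]:
    Q=P[(P[:,2]>lo)&(P[:,2]<hi)]; print(lo,hi,len(Q), cv2.minEnclosingCircle((Q[:,:2]*1000).astype(np.float32)) if len(Q) else '')
E
python3 plan.py 521.3 -249.5 296 0 4 60
```

```text
[ 0.52726377 -0.24895021  0.3747484 ] [0.56354618 0.71199464 0.14517724] 0.6555718528069996
0.102 0.114 1726 ((520.4116821289062, -249.22865295410156), 25.814373016357422)
0.145 0.17 896 ((520.5222778320312, -249.1448211669922), 11.912006378173828)
[[60, 19.7, -0.3, -1.5, 0.3, -0, -0], [60, 19.7, -0.3, -1.5, 0.3, -0, -0], [60, 19.7, -0.3, -1.5, 0.3, -0, -0], [60, 19.7, -0.3, -1.6, 0.3, -0, -0]]
```

View pics/w3.png

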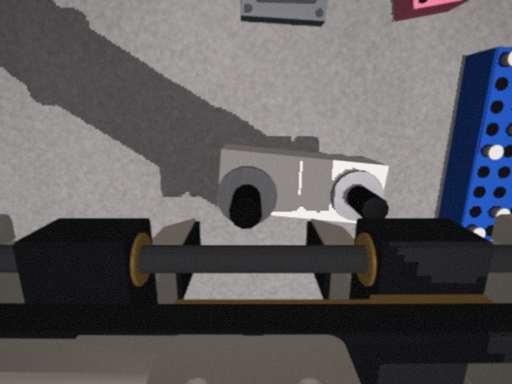

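The wrist view shows the long pin's knob at (247,205), between the fingers, and the short pin at (370,200), clear of them. I shift 6 mm and lower.

Emit:
arm_command:
  motion:
    - [60, 0, 0, -6, 0, 0, 0]
    - [60, 20, 0, 0, 0, 0, 0]
    - [60, 25, 0, 0, 0, 0, 0]
    - [60, 25, 0, 0, 0, 0, 0]
    - [60, 9, 0, 0, 0, 0, 0]

```text
clock: 10.42
position: [0.5208, -0.2486, 0.2955]
ee_rot: [-0.014, 1.573, 0.016]
force: [-1.6, 0.0, 0.1]
width: 0.653
```

Emit:
arm_command:
  motion:
    - [60, 0, 0, 0, 0, 0, 0]
    - [30, 0, 0, 0, 0, 0, 0]
    - [15, 0, 0, 0, 0, 0, 0]
    - [15, 0, 0, 0, 0, 0, 0]
    - [15, 0, 0, 0, 0, 0, 0]
  newtons: 25

```text
clock: 11.05
position: [0.5213, -0.2497, 0.2969]
ee_rot: [-0.014, 1.57, 0.014]
force: [0.3, -0.0, -0.9]
width: 0.267
```

Emit:
arm_command:
  motion:
    - [15, 0, 0, 0, 0, 0, 0]
    - [15, 0, 0, 0, 0, 0, 0]

```text
clock: 11.3
position: [0.5213, -0.2497, 0.2968]
ee_rot: [-0.014, 1.57, 0.014]
force: [0.6, 0.2, 2.6]
width: 0.257
```

Emit:
arm_command:
  motion:
    - [15, -15, 0, 0, 0, 0, 0]
    - [15, -25, 0, 0, 0, 0, 0]
    - [15, -30, 0, 0, 0, 0, 0]
    - [15, -30, 0, 0, 0, 0, 0]
    - [15, -20, 0, 0, 0, 0, 0]

```text
clock: 11.92
position: [0.5211, -0.2498, 0.4189]
ee_rot: [-0.014, 1.569, 0.014]
force: [-0.0, 0.1, -1.9]
width: 0.254
```

Emit:
arm_command:
  motion:
    - [15, -5, 0, 0, 0, 0, 0]
    - [15, 0, 0, 0, 0, 0, 0]

```text
clock: 12.18
position: [0.5211, -0.2495, 0.4216]
ee_rot: [-0.014, 1.571, 0.014]
force: [-0.4, 0.5, -1.7]
width: 0.256
```

```bash
python3 plan.py 557 -22 420 1 8 15; python3 -c "
from h import *
s=arm.observe();print(s['position'],s['force'],s['width'])"
```

```text
[[15, 0.2, 28.4, 5, 0, 0, -0], [15, 0.2, 28.4, 5, 0, 0, -0], [15, 0.2, 28.4, 5, 0, 0, -0], [15, 0.2, 28.4, 5, 0, 0, -0], [15, 0.2, 28.4, 5, 0, 0, -0]]
[[15, 0.2, 28.4, 5, 0, 0, -0], [15, 0.2, 28.4, 5, 0, 0, -0], [15, 0.2, 28.4, 5, 0, 0, -0]]
[ 0.52108194 -0.24952702  0.42160129] [-0.39221732  0.45321904 -1.65249615] 0.2562920631887516
```

Emit:
arm_command:
  motion:
    - [15, 0, 28.5, 5, 0, 0, 0]
    - [15, 0, 28.5, 5, 0, 0, 0]
    - [15, 0, 28.5, 5, 0, 0, 0]
    - [15, 0, 28.5, 5, 0, 0, 0]
    - [15, 0, 28.5, 5, 0, 0, 0]

```text
clock: 12.8
position: [0.5434, -0.1056, 0.4205]
ee_rot: [-0.014, 1.573, 0.014]
force: [0.2, -0.7, -1.8]
width: 0.258
```

Emit:
arm_command:
  motion:
    - [15, 0, 28.5, 5, 0, 0, 0]
    - [15, 0, 28.5, 5, 0, 0, 0]
    - [15, 0, 28, 5, 0, 0, 0]
    - [15, 0, 0, 0, 0, 0, 0]
    - [15, 0, 0, 0, 0, 0, 0]

```text
clock: 13.42
position: [0.5568, -0.022, 0.4209]
ee_rot: [-0.015, 1.572, 0.013]
force: [0.6, -0.6, -1.2]
width: 0.259
```

```bash
python3 - <<'E'
from h import *
s=arm.observe(); print(s["position"],s["force"],s["width"])
fs=[]
for c in ["scene","side"]:
    im=get_image(c); W=cloud(im); fs.append(im["frame"][60:260,150:350] if c=="scene" else im["frame"][60:260,190:390])
    print(c,"top",rect(W,0,(.557,-.022),.07,.093,.107))
    P=W[np.hypot(W[...,0]-.557,W[...,1]+.022)<.05]
    for lo,hi in [(.13,.145),(.145,.165),(.165,.19),(.19,.21),(.217,.24)]:
        Q=P[(P[:,2]>lo)&(P[:,2]<hi)]; print(lo,hi,len(Q), (((Q.min(0)+Q.max(0))/2).round(4),np.ptp(Q,axis=0).round(3)) if len(Q) else '')
cv2.imwrite("pics/both3.png",cv2.resize(np.hstack(fs)[...,::-1],None,fx=2,fy=2,interpolation=cv2.INTER_CUBIC))
E
```

```text
[ 0.55681451 -0.02197842  0.42089238] [ 0.58021389 -0.58385829 -1.19486549] 0.2591172153925366
scene top (713, 558.5, -22.7, 58.7, 101.2, 1.3, 99.8)
0.13 0.145 8 (array([ 0.5621, -0.022 ,  0.1403]), array([0.006, 0.012, 0.006]))
0.145 0.165 32 (array([ 0.5608, -0.0206,  0.1548]), array([0.008, 0.011, 0.019]))
0.165 0.19 41 (array([ 0.5598, -0.0212,  0.1775]), array([0.01 , 0.014, 0.024]))
0.19 0.21 16 (array([ 0.561 , -0.0201,  0.196 ]), array([0.009, 0.01 , 0.009]))
0.217 0.24 146 (array([ 0.558 , -0.0074,  0.2328]), array([0.048, 0.023, 0.013]))
side top (498, 556.5, -22.5, 60.9, 104.9, -1.0, 99.9)
0.13 0.145 15 (array([ 0.5542, -0.024 ,  0.1394]), array([0.012, 0.009, 0.009]))
0.145 0.165 44 (array([ 0.553 , -0.0231,  0.1552]), array([0.011, 0.014, 0.019]))
0.165 0.19 44 (array([ 0.5536, -0.0239,  0.1776]), array([0.011, 0.015, 0.024]))
0.19 0.21 44 (array([ 0.5546, -0.0245,  0.2001]), array([0.014, 0.012, 0.019]))
0.217 0.24 175 (array([ 0.5545, -0.0232,  0.2326]), array([0.052, 0.051, 0.014]))
```

View pics/both3.png

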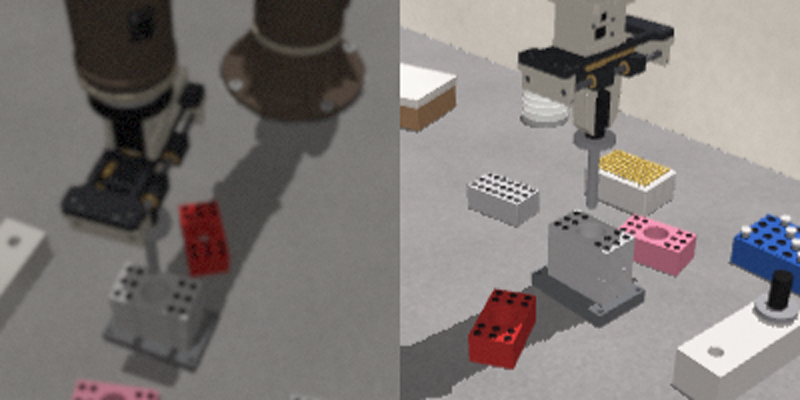

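The pair shows the pin hanging upright over the stack's hole: shank at (152,245) left and (593,175) right, tip about 35 mm above the block. The shank sits at (557,-22) mm, over the hole. Next I lower it.

Emit:
arm_command:
  motion:
    - [15, 20, 0, 0, 0, 0, 0]
    - [15, 20, 0, 0, 0, 0, 0]
    - [15, 20, 0, 0, 0, 0, 0]
    - [15, 20, 0, 0, 0, 0, 0]
    - [15, 0, 0, 0, 0, 0, 0]

```text
clock: 14.15
position: [0.5564, -0.0223, 0.3404]
ee_rot: [-0.014, 1.574, 0.013]
force: [-0.2, -0.2, -0.7]
width: 0.255
```

Emit:
arm_command:
  motion:
    - [15, 15, 0, 0, 0, 0, 0]
    - [15, 15, 0, 0, 0, 0, 0]
    - [15, 8, 0, 0, 0, 0, 0]
    - [15, 2, 0, 0, 0, 0, 0]
    - [15, 0, 0, 0, 0, 0, 0]

```text
clock: 14.78
position: [0.5572, -0.0214, 0.3017]
ee_rot: [-0.014, 1.571, 0.014]
force: [-1.0, -0.9, -1.6]
width: 0.253
```

Emit:
arm_command:
  motion:
    - [15, 1.5, 0, 0, 0, 0, 0]
    - [15, 1, 0, 0, 0, 0, 0]
    - [15, 0, 0, 0, 0, 0, 0]

```text
clock: 15.15
position: [0.5571, -0.0214, 0.2992]
ee_rot: [-0.014, 1.571, 0.014]
force: [-1.0, -0.0, -2.0]
width: 0.253
```

Emit:
arm_command:
  motion:
    - [15, 1, 0, 0, 0, 0, 0]
    - [15, 1, 0, 0, 0, 0, 0]
    - [15, 1, 0, 0, 0, 0, 0]
    - [15, 0, 0, 0, 0, 0, 0]

```text
clock: 15.65
position: [0.5571, -0.0214, 0.296]
ee_rot: [-0.014, 1.571, 0.014]
force: [-0.0, 0.2, -1.3]
width: 0.257
```

Emit:
arm_command:
  motion:
    - [15, 0.6, 0, 0, 0, 0, 0]
    - [15, 0, 0, 0, 0, 0, 0]

```text
clock: 15.9
position: [0.5571, -0.0214, 0.2955]
ee_rot: [-0.014, 1.571, 0.014]
force: [-0.8, 0.2, -0.8]
width: 0.258
```

Emit:
arm_command:
  motion:
    - [15, 0.6, 0, 0, 0, 0, 0]
    - [15, 0, 0, 0, 0, 0, 0]

```text
clock: 16.15
position: [0.5571, -0.0214, 0.2949]
ee_rot: [-0.014, 1.571, 0.014]
force: [-0.1, -0.0, -1.8]
width: 0.257
```

Emit:
arm_command:
  motion:
    - [15, 0.6, 0, 0, 0, 0, 0]
    - [15, 0, 0, 0, 0, 0, 0]

```text
clock: 16.4
position: [0.5571, -0.0215, 0.2948]
ee_rot: [-0.014, 1.571, 0.014]
force: [-1.8, 0.3, 5.3]
width: 0.259
```

The flange is seated: the vertical force jumped to +5.3 N. Next I release and withdraw straight up.

Emit:
arm_command:
  motion:
    - [25, 0, 0, 0, 0, 0, 0]
    - [35, 0, 0, 0, 0, 0, 0]
    - [50, 0, 0, 0, 0, 0, 0]
    - [60, 0, 0, 0, 0, 0, 0]
    - [60, 0, 0, 0, 0, 0, 0]

```text
clock: 17.02
position: [0.5571, -0.0214, 0.2943]
ee_rot: [-0.014, 1.571, 0.014]
force: [0.1, 0.2, 0.4]
width: 0.636
```

Emit:
arm_command:
  motion:
    - [60, -20, 0, 0, 0, 0, 0]
    - [60, -35, 0, 0, 0, 0, 0]
    - [60, -40, 0, 0, 0, 0, 0]
    - [60, -40, 0, 0, 0, 0, 0]
    - [60, 0, 0, 0, 0, 0, 0]

```text
clock: 17.65
position: [0.5579, -0.0217, 0.4324]
ee_rot: [-0.014, 1.565, 0.015]
force: [0.4, 0.3, -0.5]
width: 0.657
```

```bash
python3 - <<'E'
from h import *
s=arm.observe(); print(s["position"],s["force"],s["width"])
fs=[]
for c in ["scene","side"]:
    im=get_image(c); W=cloud(im); fs.append(im["frame"][100:260,150:350] if c=="scene" else im["frame"][100:260,190:390])
    print(c,"top",rect(W,0,(.557,-.022),.07,.094,.103))
    P=W[np.hypot(W[...,0]-.557,W[...,1]+.022)<.05]
    for lo,hi in [(.104,.114),(.12,.145),(.147,.17)]:
        Q=P[(P[:,2]>lo)&(P[:,2]<hi)]; print(lo,hi,len(Q), (((Q.min(0)+Q.max(0))/2).round(4),np.ptp(Q,axis=0).round(3),np.median(Q[:,2])) if len(Q) else '')
    print([(round(d["p"],2),np.round(d["point"],3).tolist()) for d in pinpoint(c,"long_pin_mid")])
cv2.imwrite("pics/end.png",cv2.resize(np.hstack(fs)[...,::-1],None,fx=2,fy=2,interpolation=cv2.INTER_CUBIC))
E
```

```text
[ 0.55785662 -0.02172927  0.4324387 ] [ 0.44372038  0.3447991  -0.52765466] 0.6571879574925894
scene top (527, 559.2, -22.7, 58.1, 101.0, 0.8, 99.9)
0.104 0.114 213 (array([ 0.5595, -0.0265,  0.1088]), array([0.05 , 0.061, 0.01 ]), np.float64(0.10781288319079296))
0.12 0.145 61 (array([ 0.5628, -0.019 ,  0.1325]), array([0.016, 0.02 , 0.025]), np.float64(0.13291804054372747))
0.147 0.17 73 (array([ 0.5588, -0.0213,  0.1513]), array([0.023, 0.023, 0.008]), np.float64(0.15160795091686596))
[(0.68, [0.557, -0.025, 0.078])]
side top (340, 555.4, -22.8, 59.2, 102.5, 2.4, 100.2)
0.104 0.114 151 (array([ 0.5545, -0.0203,  0.109 ]), array([0.051, 0.053, 0.01 ]), np.float64(0.10822340178165091))
0.12 0.145 76 (array([ 0.5518, -0.0246,  0.1324]), array([0.019, 0.019, 0.024]), np.float64(0.1320625953543973))
0.147 0.17 46 (array([ 0.5553, -0.0215,  0.1509]), array([0.021, 0.023, 0.007]), np.float64(0.15173467592302586))
[(0.64, [0.566, -0.026, 0.084])]
```

View pics/end.png

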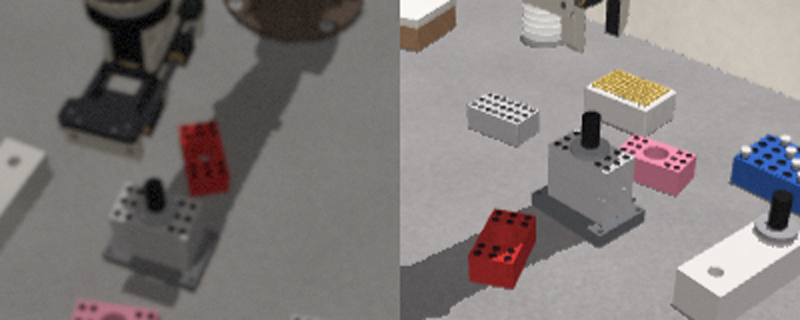

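The pictures show the pin seated upright in the stack, knob at (155,193) left and (592,130) right. The flange top is at 108 mm and the knob top at 152 mm, as they should be, and the gripper is clear. I hand in.

```bash
python3 -c "
from cell import arm
print(arm.sign_off())"
```

```text
the job is handed in; nothing more can be done
None
```

I stacked the silver block with the centre hole on the lower block. Then I lowered the long pin through both blocks until its flange sat on the top block, let go, withdrew straight up and handed in at about 18 s.

**Last checks:**

| Check | Reading |
|---|---|
| Top of stack | 100 mm |
| Upper block centre | (557, -23) mm; base (557, -22) mm |
| Squareness, upper to lower block | both near 1°, from separate measurements before and after stacking |
| Flange top | 108 mm, as expected when seated |
| Knob top | 152 mm, as expected |
| Pin position | within about 2 mm of the base hole |
| Gripper | about 100 mm clear of the pin |

**Disagreements:** the scene and side cameras differed by 2–4 mm in x, so I used averages. The network's side-view estimate of the pin's centre was about 9 mm off in x (0.566). The depth data and the scene-view estimate both contradict it, so I ignored it. No check failed.

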